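# Size a round bar in the tapered gauge

### The arm

A 6-joint arm with a two-finger parallel gripper is mounted at the origin on a cart in front of the work surface, level with it; the furniture and walls round the work are solid. World frame = base frame: x ahead of the robot, y to its left, z up, the work surface at z = 0. Lengths are in mm, angles in rad, forces in N, time in s.
With the tool pointing down it reaches from about 400 to 925 mm from the base axis. Payload 12.5 kg.
Tool frame: the origin (TCP) lies midway between the tips of the shut fingers; the grasp point (between the pads) lies 19 mm behind it; z points along the fingers, y is the line along which they close (so a half turn about z gives the same grasp; the last joint's range is limited). The gripper opens to 95 mm and grips with 3 to 60 N. Pads are 20 mm wide; open, the fingers measure 119 mm over their backs; the gripper's body (75 mm by 180 mm) begins 59 mm behind the grasp point.
Start: joints at [-1.442, 0.491, 1.559, -0, 1.092, -0.106], TCP at [145.427, -607.863, 214.661] pointing down, gripper open.
Joint ranges: [-3.1, 3.1], [-0.84, 2.19], [0.05, 2.79], [-1.13, 4.28], [0.06, 2.93], [-2.69, 2.69]. Speed limits (rad/s): [2.22, 2.22, 2.79, 3.14, 3.14, 3.14].

### API

Orientations are given as [roll, pitch, yaw] about the fixed x, y, z axes, in that order (R = Rz(yaw) Ry(pitch) Rx(roll)).
In Python, from cell import state, read_camera, camera_info, env gives the robot as it stands.
- The arm moves only by the tool move_arm, never from a script. Its argument "commands" is a list of rows, each a list of 3 entries, a list of its own where there are three numbers: the shift along the world's x, y, z in cm, then the turn, a rotation vector about the world's x, y, z in degrees, then the opening, from 0 (shut) to 1 (fully open). A call has 1 to 10 rows; each row shifts and turns the commanded pose from where the row before left it; what a row does not reach is not made up. A row lasts 1/10 s, in which the tool goes at most 50 mm and 8.59 degrees, less where a joint would pass 70% of its speed; a pose out of reach is approached as far as the arm can. A call with a gripper value outside its range is refused whole. The fingers move at their own pace and stop on an object; the grip force is fixed at half the most. Time passes only in rows, so rows that do not move let the fingers close. It gives the time, the measured TCP pose, the force, the opening and the grip force at its end, in the units of the state.
- state(): the state, without advancing time (a new reading comes with each control period).
- read_camera(name): name is "scene" or "top" or "wrist"; returns the picture (480x640x3 uint8, blue, green, red); there is no depth.
- camera_info(name): a dict with "K" (3x3 intrinsics, pixels), "k1" (the pictures are not rectified: a ray, as slopes to the right and down, at radius r is drawn at 1 + k1 r^2 times it, then the intrinsics apply), "cam_to_world" (4x4, takes a point from camera to world coordinates). Camera axes: x right, y down, z forward; pixel columns grow to the right and rows downward; lengths in mm; the calibration is good to about 2 mm. A picture is of the moment at which its call begins: read the wrist's pose just before it. camera_info takes no time and is no camera call; for the wrist camera it gives the pose at the moment of the call.
- env.job_done(): hands the job in; it is judged then, once.
The state is a dict: "t": time; "joints": joint angles; "qvel": joint speeds; "tau": joint torques, N m; "eef_pos": TCP position; "tcp_rot": TCP orientation; "ft_force": force on the tool from outside, world axes, zero at the start; "moment": the same for the moment, N m; "opening": opening from 0.0 (shut) to 1.0 (fully open); "grip_force": force on a finger pad.
Only numpy, scipy, OpenCV 4.12 (cv2) and the standard library are available. Lean on these libraries where they do the work, as an engineer would, in place of code of your own. Each camera call takes 0.05 s, during which the arm holds its last target. There are 200 camera calls.

### The job

Find out the size of the upright round steel bar with the tapered gauge. Stand the bar in the wide end of the slot, slide it towards the narrow end until it wedges firmly between both fences, without ramming it, and leave it wedged there upright. Then slide the gauge's cursor up along the fence until its blade just touches the bar, so that it marks the reading; disturb nothing else on the worktop.

Things in the scene. Friction and masses are not known exactly. Their poses are not given: they have to be found in the camera images.
- bar_center (a point): centre (half-way up) of the loose bar: a plain bright steel cylinder, 24 mm in diameter and 80 mm tall, about 0.28 kg, standing upright on the worktop. A thread spool with wooden ends, 29 mm in diameter and 48 mm tall, stands at the other side of the gauge and is not to be used.
- gauge: tapered gauge, fixed on the worktop: plywood base 240 mm (its x) by 150 mm, 12 mm thick, with two dark wooden fences, tops 34 mm above the worktop. Origin on the worktop at mid-length; x runs along the slot from its wide to its narrow end, z up. The straight fence is parallel to x on the +y side, slot face at y = +15 mm, from x = -110 to +100 mm; the slanting fence is on the -y side.
- slot_mouth (a point): point in the wide end of the slot on the base's surface (12 mm above the worktop), at x = -55 mm, y = 0 of the gauge; axes as the gauge's. The slot is 32 to 42 mm wide here (y = +15 mm to -17 or beyond). A bar put down upright here, its axis on this point, clears both fences by 3 mm and the cursor's blade by over 13 mm.
- cursor_grip (a point): point to pinch on the cursor's upright black grip, 64 mm above the worktop, at y = +50 mm of the gauge; the grip is 14 mm (along the slot) by 20 mm (across) and reaches from 44 to 80 mm above the worktop. Axes as the gauge's.
- cursor_blade (a point): middle of the front (narrow-end side) face of the cursor's aluminium blade, at y = +3 mm in the gauge's frame and 13 mm ahead (+x) of the grip's centre. The blade is 6 mm thick, lies across the slot between 36 and 45 mm above the worktop, and goes along with the grip.
- cursor (a joint): travel of the cursor along the straight fence towards the narrow end, m; 0 at its stop at the wide end (blade face at x = -95 mm of the gauge), at most 0.16. It starts at 0 to 15 mm, slides with about 1.5 N of friction and stays where it is left. Its blade must not press the bar with more than 12 N.
- slot_throat (a point): point on the base's surface (12 mm up) at x = +10 mm, y = +3 mm of the gauge: the middle of the stretch, about 30 mm either way along x, in which the bar's axis comes to rest. The slanting fence narrows the slot 1 mm per 5 mm and is clamped at a new offset each time, so only feel or sight tells where. A push of about 8 to 12 N along x wedges the bar, and it stays; over 25 N on a fence is ramming.

How it is judged (in metres and radians):
On the way, in this order (a step that is already met when the one before it is completed fails the run):
1. the bar is wedged in the slot: it presses on both fences with more than 3 N (contact force between bar and slant_fence_c0 above 3 N and contact force between bar and gauge_c1 above 3 N and angle between bar_center's own z axis and vertical below 0.12 rad), for 0.2 s.
2. the cursor's blade touches the wedged bar (x of bar_center in the frame of cursor_blade below 0.0135 m and contact force between bar and slant_fence_c0 above 1 N), for 0.1 s.
At the end, for the whole second after the job is handed in: the bar stands upright in the slot (within 7 degrees, its foot within 8 mm of the base), still wedged (more than 1 N on each fence), with the cursor's blade against it (gap at most 2 mm), all at rest (contact force between bar and slant_fence_c0 above 1 N and contact force between bar and gauge_c1 above 1 N and angle between bar_center's own z axis and vertical below 0.12 rad and height (world z) of bar_center below 0.06 m and x of bar_center in the frame of cursor_blade between 0.009 and 0.014 m and linear speed of bar below 0.01 m/s and velocity of joint cursor below 0.01 m/s); the robot touches nothing.
It fails at once if the bar is rammed: more than 25 N on a fence (contact force between bar and slant_fence_c0 above 25 N or contact force between bar and gauge_c1 above 25 N).
It fails at once if the cursor's blade presses the bar with more than 12 N (contact force between bar and cursor above 12 N).
It fails at once if a bystander (spool, glue stick, eraser, felt pen, tape roll) is moved by more than 20 mm (distance of any of spool_0, glue_0, eraser, marker_2, tape_1 from where it was at the start of the episode above 0.02 m).
It also fails if it takes over 64 s, if anything falls off the work surface, if the arm or the gripper's body presses on something with over 40 N, if the wrist force passes 120 N, or if a joint passes its speed limit or range.

## Working session

There is one attempt and no reset: what is moved stays moved. The work goes in short steps, Python scripts to look and compute and a tool call to move; the robot and the scene stay as the last step left them, time stands still between calls to the robot, and variables do not carry over. Pictures are saved under pics/ and viewed, at most 10 in all, crops included, and the job is handed in when it is done.

Besides the shell and the picture viewer there is one more tool, called after ">>>" as name([rows], argument=value, ...), one row to a line, values as JSON. move_arm: Moves the arm, as the interface text tells. Its arguments: {"type":"object","properties":{"commands":{"type":"array"}},"required":["commands"]}

```bash
mkdir -p pics; ls; python3 - <<'E'
from cell import *
import cv2
for n in("scene","top"):
    im=read_camera(n);cv2.imwrite(f"pics/{n}0.png",im)
    c=camera_info(n);print(n,c)
print(state())
E
```

```text
pics
scene {'K': array([[557.14010916,   0.        , 327.15827446],
       [  0.        , 557.14010916, 239.86665766],
       [  0.        ,   0.        ,   1.        ]]), 'k1': -0.003237811438189072, 'cam_to_world': array([[-7.16650530e-01, -4.55635753e-01,  5.28022801e-01,
         2.59537852e+01],
       [-6.97289178e-01,  4.83439876e-01, -5.29219887e-01,
         4.94181162e+02],
       [-1.41357760e-02, -7.47450297e-01, -6.64167323e-01,
         7.20478184e+02],
       [ 0.00000000e+00,  0.00000000e+00,  0.00000000e+00,
         1.00000000e+00]])}
top {'K': array([[526.34470519,   0.        , 322.54942114],
       [  0.        , 526.34470519, 240.20277089],
       [  0.        ,   0.        ,   1.        ]]), 'k1': 0.04904147114075097, 'cam_to_world': array([[ 1.41612282e-02, -9.97903960e-01,  6.31438462e-02,
         4.67833431e+02],
       [-9.99881371e-01, -1.45153250e-02, -5.15255445e-03,
         6.63441074e+00],
       [ 6.05830794e-03, -6.30633890e-02, -9.97991135e-01,
         9.53465161e+02],
       [ 0.00000000e+00,  0.00000000e+00,  0.00000000e+00,
         1.00000000e+00]])}
{'t': 0.1, 'joints': array([-1.44157895e+00,  4.91484255e-01,  1.55943130e+00, -3.05538062e-05,
        1.09169107e+00, -1.05553837e-01]), 'qvel': array([-8.38273626e-04, -6.39709852e-04, -6.21366789e-04, -8.59008821e-04,
       -2.85455256e-04,  2.23604005e-05]), 'tau': array([ 3.18677012e-03, -6.13621759e+01, -2.58605450e+01,  6.93675689e-02,
        4.70268354e-02, -6.51581377e-05]), 'eef_pos': array([ 145.40034324, -607.61043413,  214.11478325]), 'tcp_rot': array([-3.14058147e+00, -7.98812136e-05,  2.34785276e-01]), 'ft_force': array([-0.46718146,  0.66519568, -0.24895826]), 'moment': array([-0.0313313 , -0.04289273,  0.00401032]), 'grip_force': 0.0, 'opening': 0.9980501240639245}
```

View pics/top0.png

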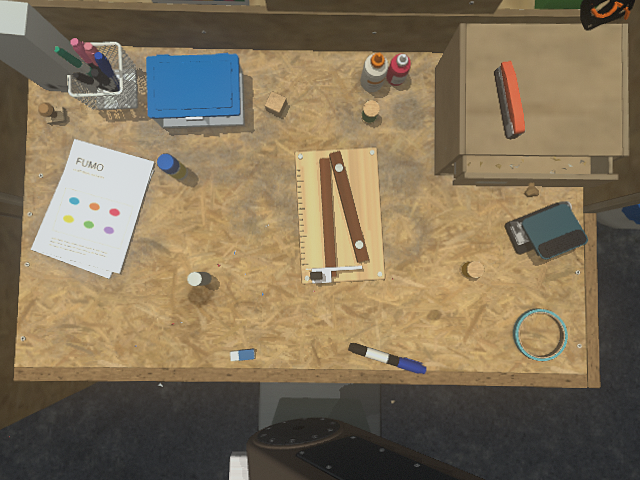

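View pics/scene0.png

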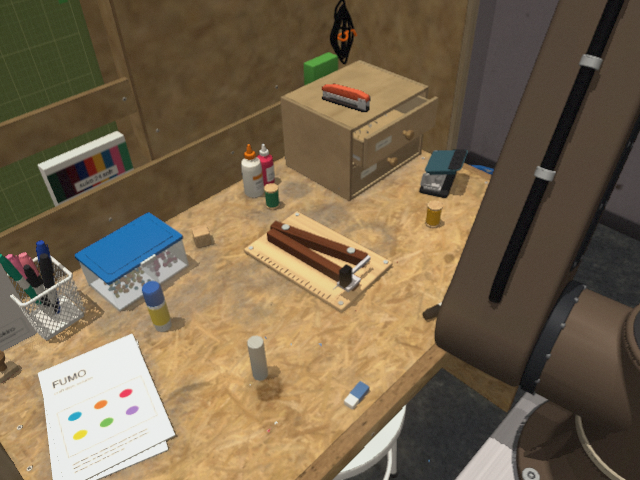

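Top view: the bar stands at (198,280), the gauge base spans (296–383, 150–283) with its wide end towards the robot, the cursor grip is at (317,276), and the spool is at (472,270). The scene view agrees, with the bar at (258,357). I'll zoom in for exact pixels.

```bash
cat > h.py <<'E'
import numpy as np, cv2
from cell import *
def ray(n,uv,c=None):
    c=c or camera_info(n);K=c["K"];M=c["cam_to_world"]
    d=np.array([(uv[0]-K[0,2])/K[0,0],(uv[1]-K[1,2])/K[1,1]]);s=d.copy()
    for _ in range(10): s=d/(1+c["k1"]*(s@s))
    return M[:3,3],M[:3,:3]@np.array([*s,1])
def onz(n,uv,z,c=None):
    o,d=ray(n,uv,c);return o+d*(z-o[2])/d[2]
def proj(n,p,c=None):
    c=c or camera_info(n);M=c["cam_to_world"]
    q=M[:3,:3].T@(np.array(p,float)-M[:3,3]);s=q[:2]/q[2];s=s*(1+c["k1"]*(s@s))
    return s*c["K"][0,0]+c["K"][:2,2]
def tri(a,b):
    (o1,d1),(o2,d2)=a,b
    t=np.linalg.lstsq(np.c_[d1,-d2],o2-o1,rcond=None)[0]
    p,q=o1+d1*t[0],o2+d2*t[1];return (p+q)/2,np.linalg.norm(p-q)
E
python3 - <<'E'
from h import *
im=cv2.imread("pics/top0.png")
a=cv2.resize(im[140:300,290:400],None,fx=3.6,fy=3.6,interpolation=cv2.INTER_CUBIC)
b=cv2.resize(im[260:310,180:220],None,fx=7,fy=7,interpolation=cv2.INTER_CUBIC)
sc=cv2.imread("pics/scene0.png")
c=cv2.resize(sc[325:395,235:285],None,fx=3.2,fy=3.2,interpolation=cv2.INTER_CUBIC)
o=np.zeros((600,780,3),np.uint8);o[:a.shape[0],:a.shape[1]]=a;o[:350,400:680]=b;o[360:360+c.shape[0],400:400+c.shape[1]]=c
cv2.imwrite("pics/z0.png",o)
E
```

```text
(no output)
```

View pics/z0.png

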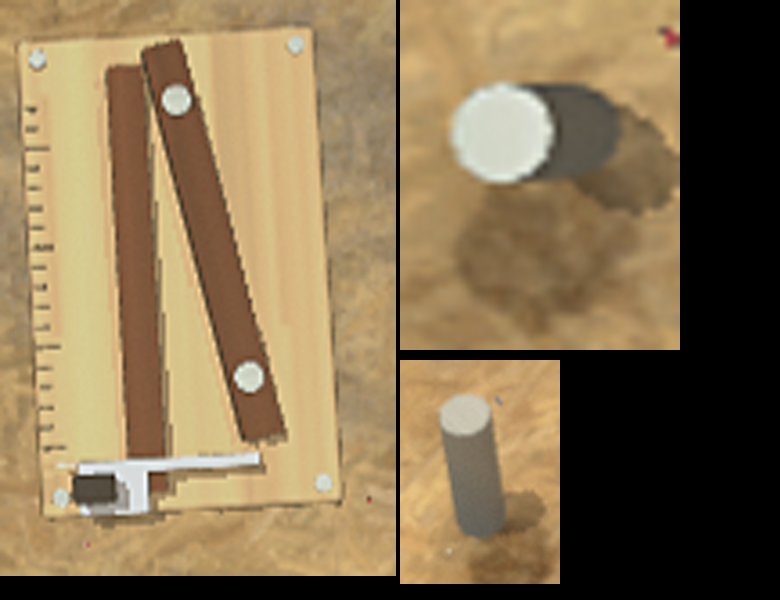

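Zoomed view: the bar's top disc is at (194.1,278.4) in top and (255.3,341.8) in scene. The base corners in the zoom are (18,43), (312,27), (341,500) and (43,517), and the cursor grip's top is at (94,487).

```bash
cat > m.py <<'E'
from h import *
z=lambda x,y:((x+.5)/3.6-.5+290,(y+.5)/3.6-.5+140)
C=np.array([onz("top",z(*p),12) for p in[(18,43),(312,27),(341,500),(43,517)]])
if __name__=="__main__":
    print(C.round(1),[np.linalg.norm(C[i]-C[i-1]).round(1) for i in range(4)])
ctr=C.mean(0)[:2];ex=(C[0]+C[1]-C[2]-C[3])[:2];ey=(C[0]+C[3]-C[1]-C[2])[:2]
yaw=np.mean([np.arctan2(ex[1],ex[0]),np.arctan2(-ey[0],ey[1])])
R=np.array([[np.cos(yaw),-np.sin(yaw)],[np.sin(yaw),np.cos(yaw)]])
W=lambda x,y:ctr+R@[x,y]
G=lambda p:R.T@(np.array(p)[:2]-ctr)
if __name__=="__main__":
    print("ctr",ctr,"yaw",np.degrees(yaw),np.degrees(np.arctan2(ex[1],ex[0])),np.degrees(np.arctan2(-ey[0],ey[1])))
    bt=(194.1,278.4);bs=(255.3,341.8)
    print("bar",onz("top",bt,80),onz("scene",bs,80),tri(ray("top",bt),ray("scene",bs)))
    g=onz("top",z(94,487),80);print("grip",g,G(g))
    for n,p,h in[("bladeR",(260,459),45),("straight slot face near",(165,458),34),("straight far",(143,66),34),("slant near",(243,440),34),("slant far",(142,54),34)]: print(n,G(onz("top",z(*p),h)))
    print("mouth",W(-55,0),"throat",W(10,3))
E
python3 m.py
```

```text
[[ 687.2   54.5   12. ]
 [ 697.6  -93.1   12. ]
 [ 460.5 -109.4   12. ]
 [ 450.    38.    12. ]] [np.float64(237.8), np.float64(148.0), np.float64(237.6), np.float64(147.9)]
ctr [573.82669274 -27.50250408] yaw 4.000192777204512 3.954380307151376 4.046005247257648
bar [456.96606731 212.85058939  80.        ] [456.42406699 213.01566121  80.        ] (array([456.86992749, 212.87459334,  79.4910633 ]), np.float64(0.2597633786628576))
grip [465.35915665  12.5643715   80.        ] [-105.40823073   47.53594217]
bladeR [-96.54333133 -32.32279743]
straight slot face near [-93.43107807  12.7326721 ]
straight far [98.95575774 12.55028125]
slant near [-86.82081679 -25.5419731 ]
slant far [104.91707457  12.70595986]
mouth [518.96068288 -31.33929473] throat [583.5930514  -23.81221433]
```

>>> move_arm([
  [[3.8,2.8,0],[0,0,8],1],
  [[3.8,2.8,0],[0,0,8],1],
  [[3.8,2.8,0],[0,0,8],1],
  [[3.8,2.8,0],[0,0,8],1],
  [[3.8,2.8,0],[0,0,8],1],
  [[3.8,2.8,0],[0,0,8],1],
  [[3.8,2.8,0],[0,0,8],1],
  [[3.8,2.8,0],[0,0,8],1],
  [[0,4.0,0],[0,0,8],1],
  [[0,4.0,0],[0,0,8],1],
])

```text
t: 1.1
eef_pos: [449.9, -302.1, 213.9]
tcp_rot: [-3.141, -0.001, 1.638]
ft_force: [0.4, 0.5, 0.6]
opening: 1.0
grip_force: 0.0
```

>>> move_arm([
  [[1,4.5,0],[0,0,0.5],1],
  [[1,4.5,0],[0,0,0],1],
  [[1,4.5,0],[0,0,0],1],
  [[1,4.5,0],[0,0,0],1],
  [[0,4.5,0],[0,0,0],1],
  [[0,4.5,0],[0,0,0],1],
  [[0,1,0],[0,0,0],1],
  [[0,0,0],[0,0,0],1],
  [[0,0,0],[0,0,0],1],
])

```text
t: 2.0
eef_pos: [489.5, -24.6, 214.6]
tcp_rot: [3.142, 0.0, 1.64]
ft_force: [0.6, 0.0, 0.6]
opening: 1.001
grip_force: 0.0
```

```bash
python3 - <<'E'
from h import *
s=state();print(s["t"],s["eef_pos"],s["tcp_rot"],s["joints"])
c=camera_info("wrist");im=read_camera("wrist");cv2.imwrite("pics/w1.png",im)
import pickle;pickle.dump(c,open("w1.pkl","wb"));print(c["cam_to_world"].round(2))
E
```

```text
2.0 [489.54900916 -24.57646567 214.59076975] [3.14156692e+00 2.33259264e-04 1.63992165e+00] [-1.84890128e-01  3.00219699e-01  1.88064461e+00 -2.67592726e-04
  9.60644842e-01 -2.53862138e-01]
[[ 1.0000e+00  7.0000e-02  2.0000e-02  4.8353e+02]
 [ 7.0000e-02 -9.7000e-01 -2.4000e-01  4.2520e+01]
 [ 0.0000e+00  2.4000e-01 -9.7000e-01  3.8558e+02]
 [ 0.0000e+00  0.0000e+00  0.0000e+00  1.0000e+00]]
```

View pics/w1.png

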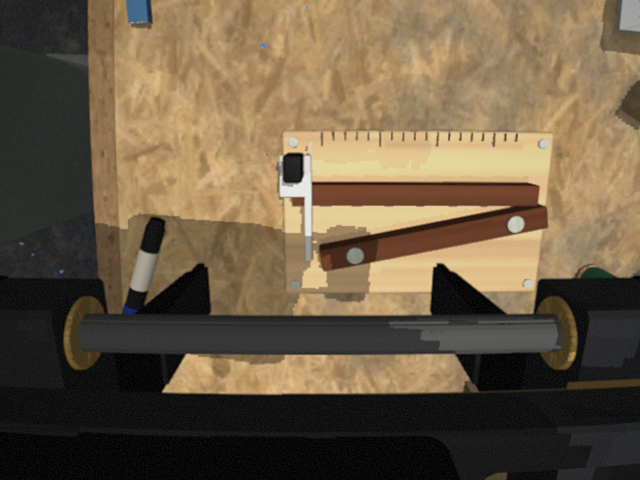

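Wrist view: the whole gauge is visible. Base corners are about (284,132), (552,132), (537,293) and (286,293), the straight fence's slot edge is at row ~206, the slanting fence runs (320,250)–(545,206), and the grip's top is at (293,167).

```bash
cat > m2.py <<'E'
from h import *
import pickle
im=cv2.imread("pics/w1.png");c=pickle.load(open("w1.pkl","rb"))
hsv=cv2.cvtColor(im,cv2.COLOR_BGR2HSV)
b,g,r=[im[...,i].astype(int) for i in range(3)]
fence=(r>75)&(r<150)&(r-b>40)&(g<r*0.68)
fence[:130]=0;fence[290:]=0
O=lambda u,v,z:onz("wrist",(u,v),z,c)[:2]
S=[]
for u in range(330,530,5):
    col=np.where(fence[:,u])[0]
    col=col[(col>170)]
    runs=np.split(col,np.where(np.diff(col)>2)[0]+1)
    runs=[q for q in runs if len(q)>8]
    S.append((u,[(q[0],q[-1]) for q in runs]))
if __name__=="__main__":print(S[::8])
T=np.array([O(u,q[0][1]+.5,34) for u,q in S if len(q)==2])
L=np.array([O(u,q[1][0]-.5,34) for u,q in S if len(q)==2])
f=np.polyfit(T[:,0],T[:,1],1);l=np.polyfit(L[:,0],L[:,1],1)
yaw=np.arctan(f[0])
ry=im[:,:,:].astype(float).sum(2)
ex=np.array([np.cos(yaw),np.sin(yaw)]);ey=np.array([-ex[1],ex[0]])
# y: straight face =15 ; x: base ends
xs=[O(284,132,12)@ex,O(286,293,12)@ex,O(552,132,12)@ex,O(537,293,12)@ex]
x0=np.mean(xs);y0=np.mean(T@ey)-15
o=x0*ex+y0*ey
W=lambda x,y:o+x*ex+y*ey
G=lambda p:np.array([(p-o)@ex,(p-o)@ey])
if __name__=="__main__":
    print("yaw",np.degrees(yaw),"slant",np.degrees(np.arctan(l[0]))-np.degrees(yaw),"xs",np.array(xs)-x0,"o",o)
    for q in[(284,132),(552,132),(537,293),(286,293)]:print("corner",G(O(*q,12)))
    print("grip",G(O(293,167,80)),"fence end",G(O(539,206,34)),"blade",G(O(312,258,45)))
    k=[G(p) for p in L];k=np.array(k);p=np.polyfit(k[:,0],k[:,1],1);print("slant y at -55,0,10:",np.polyval(p,[-55,0,10]),p)
    # wedge: dist from axis (y=3) to slant line =12
    a=p[0];print("wedge x",(3-12*np.hypot(1,a)-p[1])/a)
    for n,q in dict(mouth=(-55,0),throat=(10,3),grip=(-105,50)).items():print(n,W(*q))
E
python3 m2.py
```

```text
[(330, [(np.int64(185), np.int64(204)), (np.int64(254), np.int64(269))]), (370, [(np.int64(185), np.int64(204))]), (410, [(np.int64(185), np.int64(204)), (np.int64(233), np.int64(253))]), (450, [(np.int64(185), np.int64(204)), (np.int64(225), np.int64(245))]), (490, [(np.int64(185), np.int64(204)), (np.int64(217), np.int64(237))])]
yaw 4.048058472140336 slant 12.139028845311199 xs [-118.31987503 -119.57408852  116.80788137  121.08608217] o [576.18847937 -29.10844926]
corner [-118.31987503   74.3640587 ]
corner [116.80788137  76.18939851]
corner [121.08608217 -74.89735668]
corner [-119.57408852  -73.20216415]
grip [-106.71737666   50.47473562] fence end [100.4178987   13.96006001] blade [-94.24173085 -28.46196567]
slant y at -55,0,10: [-19.30934676  -7.47766912  -5.326455  ] [ 0.21512141 -7.47766912]
wedge x -8.352744043609473
mouth [521.32569396 -32.9910744 ]
throat [585.9517517  -25.41000185]
grip [467.92077529  13.35452583]
```

>>> move_arm([
  [[-0.55,4,0],[0,0,0],1],
  [[-0.55,4,0],[0,0,0],1],
  [[-0.55,4,0],[0,0,0],1],
  [[-0.55,4,0],[0,0,0],1],
  [[-0.55,4,0],[0,0,0],1],
  [[-0.5,3.75,0],[0,0,0],1],
  [[0,0,-4],[0,0,0],1],
  [[0,0,-4],[0,0,0],1],
  [[0,0,0],[0,0,0],1],
])

```text
t: 2.95
eef_pos: [455.5, 212.0, 131.0]
tcp_rot: [-3.134, 0.002, 1.638]
ft_force: [-0.5, -0.2, 1.4]
opening: 1.001
grip_force: 0.0
```

```bash
python3 - <<'E'
from h import *
s=state();print(s["t"],s["eef_pos"],s["tcp_rot"])
c=camera_info("wrist");im=read_camera("wrist");cv2.imwrite("pics/w2.png",im)
print(proj("wrist",[456.9,212.9,80],c),c["cam_to_world"][:3,3])
E
```

```text
2.95 [455.53014466 212.00360016 131.04348837] [-3.13443288e+00  1.87297014e-03  1.63837784e+00]
[325.83252224 252.88146227] [450.80590923 279.48572104 301.92873463]
```

View pics/w2.png

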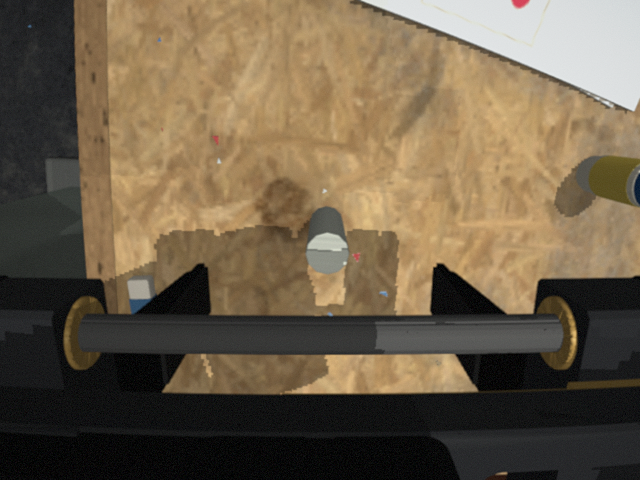

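The bar's top is at (327,253), which matches the prediction of (325.8,252.9). I'll descend and grip.

>>> move_arm([
  [[0,0,-3.5],[0,0,0],1],
  [[0,0,-3.5],[0,0,0],1],
  [[0,0,-2.5],[0,0,0],1],
  [[0,0,-0.7],[0,0,0],1],
  [[0,0,0],[0,0,0],0.25],
  [[0,0,0],[0,0,0],0.1],
  [[0,0,0],[0,0,0],0.1],
  [[0,0,0],[0,0,0],0.1],
  [[0,0,0],[0,0,0],0.1],
  [[0,0,0],[0,0,0],0.1],
])

```text
t: 4.0
eef_pos: [457.1, 213.7, 33.0]
tcp_rot: [3.141, -0.0, 1.64]
ft_force: [0.4, -0.4, 0.3]
opening: 0.55
grip_force: 0.0
```

>>> move_arm([
  [[0,-0.08,-0.4],[0,0,0],0.1],
  [[0,0,0],[0,0,0],0.1],
  [[0,0,0],[0,0,0],0.1],
  [[0,0,0],[0,0,0],0.1],
  [[0,0,0],[0,0,0],0.1],
  [[0,0,0],[0,0,0],0.1],
  [[0,0,0],[0,0,0],0.1],
])

```text
t: 4.7
eef_pos: [457.0, 212.9, 28.7]
tcp_rot: [3.141, -0.0, 1.64]
ft_force: [0.9, 0.7, -1.1]
opening: 0.249
grip_force: 30.0
```

>>> move_arm([
  [[0,0,4.5],[0,0,0],0.1],
  [[0,0,4.5],[0,0,0],0.1],
  [[1.05,-4,1.1],[0,0,0],0.1],
  [[1.05,-4,0],[0,0,0],0.1],
  [[1.05,-4,0],[0,0,0],0.1],
  [[1.05,-4,0],[0,0,0],0.1],
  [[1.05,-4,0],[0,0,0],0.1],
  [[1.1,-4.64,0],[0,0,0],0.1],
  [[0,0,-3.5],[0,0,0],0.1],
  [[0,0,0],[0,0,0],0.1],
])

```text
t: 5.7
eef_pos: [518.2, -34.3, 91.7]
tcp_rot: [-3.135, -0.002, 1.637]
ft_force: [-0.6, 0.1, -3.5]
opening: 0.25
grip_force: 30.0
```

>>> move_arm([
  [[0,0,0],[0,0,0],0.1],
  [[0,0,0],[0,0,0],0.1],
])

```text
t: 5.9
eef_pos: [520.5, -32.7, 95.6]
tcp_rot: [3.141, 0.0, 1.641]
ft_force: [0.3, 0.2, -2.8]
opening: 0.247
grip_force: 30.0
```

```bash
python3 - <<'E'
from h import *
from m2 import W,G
s=state();print(s["t"],s["eef_pos"],G(s["eef_pos"][:2]),s["opening"])
out=[]
for n in("wrist","top"):
    c=camera_info(n);im=read_camera(n);cv2.imwrite(f"pics/{n}3.png",im)
    p=s["eef_pos"]+[0,0,51];q=proj(n,p,c);print(n,q)
    if n=="wrist": out.append(im[100:340,180:560])
    else: out.append(cv2.resize(im[200:300,290:390],None,fx=3.9,fy=3.9,interpolation=cv2.INTER_CUBIC))
o=np.zeros((400,790,3),np.uint8);x=0
for a in out:o[:a.shape[0],x:x+a.shape[1]]=a;x+=400
cv2.imwrite("pics/z3.png",o)
E
```

```text
5.9 [520.51855745 -32.73087371  95.61247945] [-55.78675447   0.31652988] 0.2471155246973328
wrist [324.47288485 348.81796937]
top [345.47190118 239.47352203]
```

View pics/z3.png

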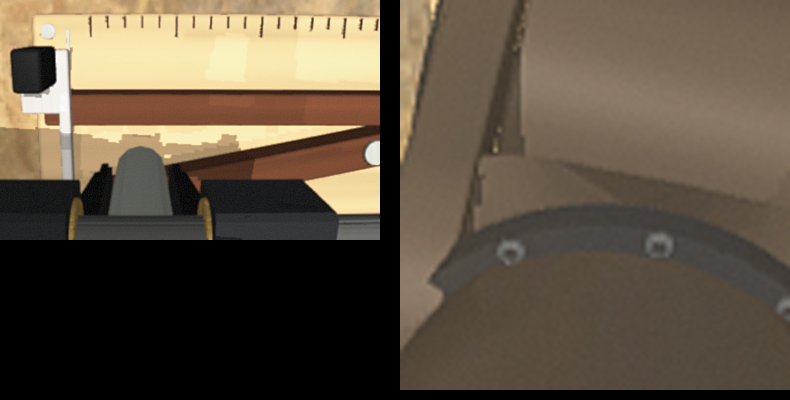

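Left crop: the bar (foot rim at image (321,247)) hangs over the wide end of the slot, with the straight fence's slot edge at row ~224.5 and the slanting fence to its right. The top camera is blocked by the arm. I'll check the bar's y against the fence from this same view.

```bash
python3 - <<'E'
from h import *
from m2 import W,G
s=state()
im=cv2.imread("pics/wrist3.png");c=camera_info("wrist")
f=lambda u,v,z:G(onz("wrist",(u,v),z,c)[:2])
# fence slot edge rows and bar rim
print("bar +y rim",f(321,246.5,s["eef_pos"][2]-28.7))
for u in(280,300,345,400):
    print(u,im[212:250:1,u].sum(1))
for v in(223,224,225):print(v,f(321,v,34))
E
```

```text
bar +y rim [-56.44983563  11.08149949]
280 [266 253 271 252 258 252 258 254 252 253 257 240 247 426 637 658 647 646
 647 658 661 664 672 678 680 653 530 474 477 479 478 473 475 472 468 473
 468 472]
300 [255 268 259 264 255 258 255 246 257 262 254 242 269 454 645 654 647 646
 647 648 661 671 679 671 668 677 676 648 521 471 464 473 475 471 465 464
 475 477]
345 [258 259 243 252 251 257 247 253 256 251 250 239 264 458 639 657 652 668
 668 670 675 672 672 674 674 674 674 673 670 676 676 660 628 584 497 468
 471 472]
400 [254 246 248 248 246 250 247 244 248 250 255 249 274 479 666 679 668 673
 671 669 671 671 665 670 672 672 654 592 497 479 479 474 486 455 418 414
 413 415]
223 [-56.33313572  15.40830959]
224 [-56.33291095  14.8333873 ]
225 [-56.33268545  14.25781091]
```

>>> move_arm([
  [[0,-0.03,-2.5],[0,0,0],0.1],
  [[0,0,-1.8],[0,0,0],0.1],
  [[0,0,-0.9],[0,0,0],0.1],
  [[0,0,0],[0,0,0],0.1],
  [[0,0,0],[0,0,0],0.1],
])

```text
t: 6.5
eef_pos: [520.8, -33.7, 43.4]
tcp_rot: [3.141, 0.0, 1.64]
ft_force: [0.7, 0.2, -2.7]
opening: 0.248
grip_force: 30.0
```

>>> move_arm([
  [[0,0,-0.1],[0,0,0],0.1],
  [[0,0,0],[0,0,0],0.1],
])

```text
t: 6.7
eef_pos: [520.7, -33.9, 42.3]
tcp_rot: [3.14, 0.0, 1.64]
ft_force: [-0.1, 0.9, -2.8]
opening: 0.247
grip_force: 30.0
```

>>> move_arm([
  [[0.6,0.1,0],[0,0,0],0.1],
  [[0.6,0.1,0],[0,0,0],0.1],
  [[0.6,0.1,0],[0,0,0],0.1],
  [[0.6,0.1,0],[0,0,0],0.1],
  [[0,0,-0.1],[0,0,0],0.1],
  [[0,0,0],[0,0,0],0.1],
])

```text
t: 7.3
eef_pos: [544.8, -29.8, 40.7]
tcp_rot: [3.141, 0.0, 1.64]
ft_force: [0.3, 0.4, -1.2]
opening: 0.248
grip_force: 30.0
```

```bash
python3 - <<'E'
from h import *
from m2 import W,G
s=state();print(s["eef_pos"],G(s["eef_pos"][:2]),s["ft_force"],s["moment"])
E
```

```text
[544.7944592  -29.83881274  40.65275216] [-31.36725671   1.4876625 ] [ 0.30417823  0.384835   -1.23812791] [ 0.0195347  -0.37270863  0.01869758]
```

>>> move_arm([
  [[0.2,0.03,-0.03],[0,0,0],0.1],
  [[0.2,0.03,0],[0,0,0],0.1],
  [[0.2,0.03,0],[0,0,0],0.1],
  [[0,0,0],[0,0,0],0.1],
  [[0,0,0],[0,0,0],0.1],
])

```text
t: 7.8
eef_pos: [549.3, -28.9, 40.6]
tcp_rot: [-3.139, -0.0, 1.64]
ft_force: [-3.9, -0.1, 5.5]
opening: 0.249
grip_force: 30.0
```

>>> move_arm([
  [[0.1,0.02,0],[0,0,0],0.1],
  [[0.1,0.02,0],[0,0,0],0.1],
  [[0,0,0],[0,0,0],0.1],
])

```text
t: 8.1
eef_pos: [550.6, -28.7, 40.6]
tcp_rot: [-3.138, -0.0, 1.64]
ft_force: [-7.1, -2.5, 9.0]
opening: 0.248
grip_force: 30.0
```

>>> move_arm([
  [[0.1,0.02,0],[0,0,0],0.1],
  [[0.1,0.02,0],[0,0,0],0.1],
  [[0,0,0],[0,0,0],0.1],
])

```text
t: 8.4
eef_pos: [551.9, -28.5, 40.6]
tcp_rot: [-3.136, -0.0, 1.64]
ft_force: [-10.8, -4.9, 10.2]
opening: 0.25
grip_force: 30.0
```

>>> move_arm([
  [[0,-0.04,0.06],[0,0,0],0.1],
  [[0,0,0],[0,0,0],0.1],
])

```text
t: 8.6
eef_pos: [554.3, -28.6, 41.0]
tcp_rot: [3.142, -0.0, 1.64]
ft_force: [0.1, 0.4, -2.8]
opening: 0.248
grip_force: 30.0
```

```bash
python3 - <<'E'
from h import *
from m2 import W,G
s=state();print(s["eef_pos"],G(s["eef_pos"][:2]),s["ft_force"],s["moment"])
im=read_camera("scene");cv2.imwrite("pics/s4.png",im)
w=read_camera("wrist");o=np.zeros((520,780,3),np.uint8)
q=proj("scene",[*s["eef_pos"][:2],50]).astype(int);print(q)
a=cv2.resize(im[q[1]-60:q[1]+60,q[0]-60:q[0]+60],(390,390),interpolation=cv2.INTER_CUBIC);o[:390,:390]=a
o[:240,400:]=w[100:340,180:560];cv2.imwrite("pics/z4.png",o)
E
```

```text
[554.27451161 -28.64611079  40.97396922] [-21.8266586    2.00816178] [ 0.10999461  0.4300751  -2.84523094] [-0.07654878 -0.094536    0.0202906 ]
[324 244]
```

View pics/z4.png

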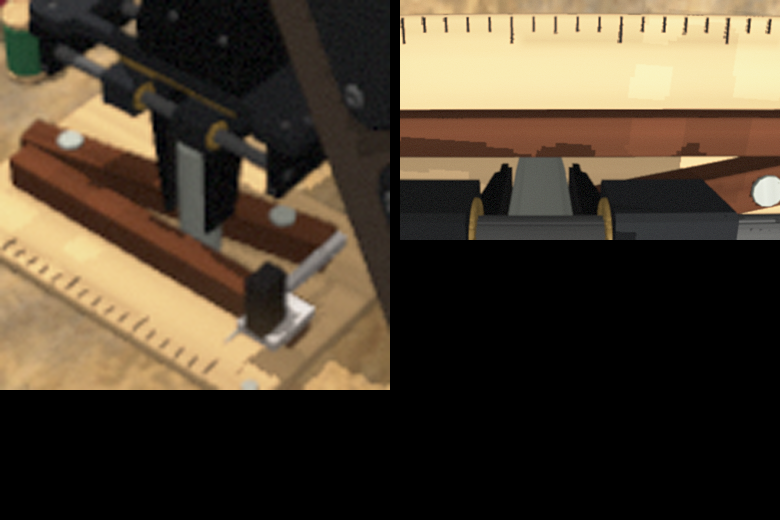

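The bar is in the slot and was only scuffing the base. Lifted 0.5 mm, all forces vanish. I'll continue sliding with the foot just clear.

>>> move_arm([
  [[0.1,0.01,0],[0,0,0],0.1],
  [[0.1,0.01,0],[0,0,0],0.1],
  [[0,0,0],[0,0,0],0.1],
])

```text
t: 9.0
eef_pos: [556.6, -28.3, 40.9]
tcp_rot: [3.141, 0.0, 1.64]
ft_force: [-0.3, -0.6, -3.2]
opening: 0.247
grip_force: 30.0
```

>>> move_arm([
  [[0.1,0.01,0],[0,0,0],0.1],
  [[0.1,0.01,0],[0,0,0],0.1],
  [[0,0,0],[0,0,0],0.1],
])

```text
t: 9.3
eef_pos: [558.6, -28.2, 41.0]
tcp_rot: [3.141, 0.0, 1.64]
ft_force: [0.3, -0.8, -2.8]
opening: 0.247
grip_force: 30.0
```

>>> move_arm([
  [[0.1,0.01,0],[0,0,0],0.1],
  [[0.1,0.01,0],[0,0,0],0.1],
  [[0,0,0],[0,0,0],0.1],
])

```text
t: 9.6
eef_pos: [560.6, -28.0, 41.0]
tcp_rot: [3.141, 0.0, 1.64]
ft_force: [-0.6, -1.0, -3.5]
opening: 0.248
grip_force: 30.0
```

>>> move_arm([
  [[0.1,0.01,0],[0,0,0],0.1],
  [[0.1,0.01,0],[0,0,0],0.1],
  [[0,0,0],[0,0,0],0.1],
])

```text
t: 9.9
eef_pos: [562.2, -27.8, 40.9]
tcp_rot: [-3.141, -0.0, 1.64]
ft_force: [-2.5, -2.1, -1.7]
opening: 0.249
grip_force: 30.0
```

>>> move_arm([
  [[0.1,0,0],[0,0,0],0.1],
  [[0,0,0],[0,0,0],0.1],
])

```text
t: 10.1
eef_pos: [562.6, -27.7, 40.8]
tcp_rot: [-3.139, -0.0, 1.64]
ft_force: [-4.5, -2.5, -1.5]
opening: 0.249
grip_force: 30.0
```

>>> move_arm([
  [[0,0,0],[0,0,0],0.32],
  [[0,0,0],[0,0,0],0.4],
  [[0,0,0],[0,0,0],0.5],
  [[0,0,0],[0,0,0],0.5],
])

```text
t: 10.5
eef_pos: [563.7, -27.7, 41.1]
tcp_rot: [3.141, 0.0, 1.64]
ft_force: [-0.7, -0.3, 0.3]
opening: 0.482
grip_force: 0.0
```

>>> move_arm([
  [[0,0,1],[0,0,0],0.5],
  [[0,0,3],[0,0,0],0.5],
  [[0,0,4],[0,0,0],0.5],
  [[0,0,1],[0,0,0],0.5],
  [[0,0,0],[0,0,0],0.5],
])

```text
t: 11.0
eef_pos: [564.2, -27.8, 133.1]
tcp_rot: [3.138, 0.001, 1.64]
ft_force: [0.4, 0.1, -0.7]
opening: 0.5
grip_force: 0.0
```

```bash
python3 - <<'E'
from h import *
from m2 import W,G
s=state();print(s["eef_pos"],G(s["eef_pos"][:2]),s["ft_force"],s["opening"])
im=read_camera("scene")
c=camera_info("wrist");w=read_camera("wrist");cv2.imwrite("pics/w5.png",w);o=np.zeros((400,790,3),np.uint8)
q=proj("scene",[562,-27,50]).astype(int)
a=cv2.resize(im[q[1]-60:q[1]+60,q[0]-60:q[0]+60],(390,390),interpolation=cv2.INTER_CUBIC);o[:390,:390]=a
o[:300,400:]=w[100:400,140:530];cv2.imwrite("pics/z5.png",o)
for z in(12,92):print(proj("wrist",[562.3,-27.7,z],c))
E
```

```text
[564.16744678 -27.82381062 133.05964718] [-11.90035565   2.13003668] [ 0.44698799  0.07652955 -0.70217411] 0.49964864914345014
[320.05808544 225.83531453]
[320.28997078 260.6250834 ]
```

View pics/z5.png

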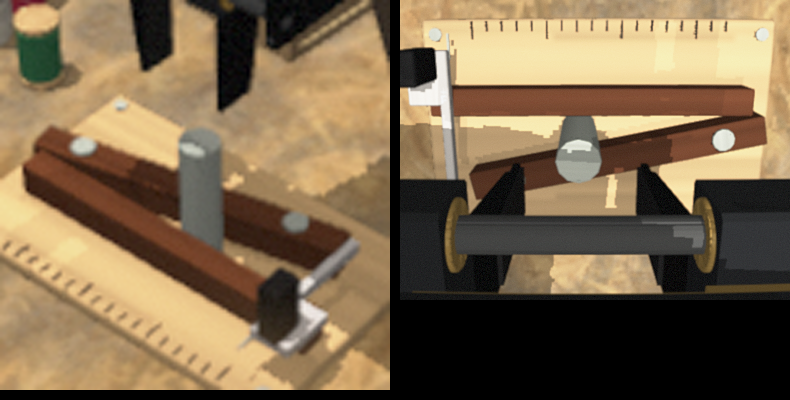

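Both views show the bar standing upright in the slot, with its top at wrist (318,260), where predicted. Next I'll shut the fingers, go in low behind the bar and push it gently.

>>> move_arm([
  [[-1.6,-0.16,0],[0,0,0],0],
  [[-1.7,-0.16,0],[0,0,0],0],
  [[0,0,0],[0,0,0],0],
  [[0,0,0],[0,0,0],0],
  [[0,0,0],[0,0,0],0],
  [[0,0,0],[0,0,0],0],
  [[0,0,-2],[0,0,0],0],
  [[0,0,-3],[0,0,0],0],
  [[0,0,-2],[0,0,0],0],
  [[0,0,0],[0,0,0],0],
])

```text
t: 12.1
eef_pos: [529.6, -30.8, 58.7]
tcp_rot: [-3.138, -0.001, 1.64]
ft_force: [-0.6, 0.0, 0.8]
opening: 0.003
grip_force: 0.0
```

```bash
python3 - <<'E'
from h import *
from m2 import W,G
s=state();print(s["t"],s["eef_pos"],G(s["eef_pos"][:2]),s["ft_force"],s["opening"])
w=read_camera("wrist")
cv2.imwrite("pics/z6.png",w[120:420,140:540])
E
```

```text
12.1 [529.5665109  -30.76052108  58.74366791] [-46.62228048   1.643243  ] [-0.570211    0.0335594   0.83938629] 0.003038308767175126
```

View pics/z6.png

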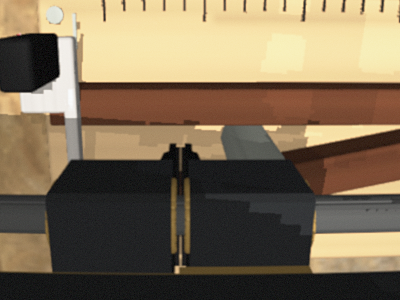

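The shut fingers hang in the slot behind the bar, with the bar's foot at crop (250,140), clear of the fences. I'll go down to about 27 mm and creep forward.

>>> move_arm([
  [[0,0,-1.5],[0,0,0],0],
  [[0,0,-1.5],[0,0,0],0],
  [[0,0,0],[0,0,0],0],
  [[0,0,0],[0,0,0],0],
])

```text
t: 12.55
eef_pos: [531.0, -31.0, 32.0]
tcp_rot: [3.141, 0.0, 1.64]
ft_force: [0.4, 0.0, 0.4]
opening: 0.005
grip_force: 0.0
```

>>> move_arm([
  [[0.2,0.01,-0.4],[0,0,0],0],
  [[0.2,0.01,0],[0,0,0],0],
  [[0,0,0],[0,0,0],0],
])

```text
t: 12.85
eef_pos: [534.9, -30.8, 27.4]
tcp_rot: [3.141, 0.0, 1.64]
ft_force: [-0.5, -0.3, 0.1]
opening: 0.008
grip_force: 0.0
```

>>> move_arm([
  [[0.1,0.01,0],[0,0,0],0],
  [[0.1,0.01,0],[0,0,0],0],
  [[0,0,0],[0,0,0],0],
])

```text
t: 13.15
eef_pos: [536.6, -30.6, 27.0]
tcp_rot: [3.141, 0.0, 1.64]
ft_force: [0.6, -0.0, 0.4]
opening: 0.004
grip_force: 0.0
```

>>> move_arm([
  [[0.1,0.01,0],[0,0,0],0],
  [[0.1,0.01,0],[0,0,0],0],
  [[0,0,0],[0,0,0],0],
])

```text
t: 13.45
eef_pos: [538.5, -30.4, 27.0]
tcp_rot: [3.142, 0.0, 1.64]
ft_force: [-0.8, 0.0, 0.8]
opening: 0.005
grip_force: 0.3
```

>>> move_arm([
  [[0.1,0.01,0],[0,0,0],0],
  [[0,0,0],[0,0,0],0],
  [[0,0,0],[0,0,0],0],
])

```text
t: 13.75
eef_pos: [539.3, -30.3, 27.0]
tcp_rot: [-3.141, -0.0, 1.64]
ft_force: [-2.9, -0.2, 1.8]
opening: 0.009
grip_force: 1.2
```

Contact with the bar.

>>> move_arm([
  [[0.1,0.01,0],[0,0,0],0],
  [[0,0,0],[0,0,0],0],
  [[0,0,0],[0,0,0],0],
])

```text
t: 14.05
eef_pos: [540.4, -30.2, 27.0]
tcp_rot: [3.142, -0.0, 1.64]
ft_force: [-2.7, 0.3, 2.8]
opening: 0.007
grip_force: 1.6
```

>>> move_arm([
  [[0.1,0.01,0],[0,0,0],0],
  [[0,0,0],[0,0,0],0],
  [[0,0,0],[0,0,0],0],
])

```text
t: 14.35
eef_pos: [541.4, -30.0, 27.0]
tcp_rot: [3.142, -0.0, 1.64]
ft_force: [-3.5, 1.0, 4.2]
opening: 0.006
grip_force: 1.8
```

>>> move_arm([
  [[0.1,0.01,0],[0,0,0],0],
  [[0,0,0],[0,0,0],0],
  [[0,0,0],[0,0,0],0],
])

```text
t: 14.65
eef_pos: [542.4, -29.9, 27.0]
tcp_rot: [3.142, -0.0, 1.64]
ft_force: [-3.8, 0.5, 5.4]
opening: 0.003
grip_force: 2.1
```

```bash
python3 - <<'E'
from h import *
from m2 import W,G
s=state();print(s["t"],s["joints"].round(3),G(s["eef_pos"][:2]),s["ft_force"],s["moment"],s["tau"].round(2))
im=read_camera("scene");cv2.imwrite("pics/s7.png",im)
q=proj("scene",[566,-27.5,92]);b=proj("scene",[566,-27.5,12]);print(q,b)
hsv=cv2.cvtColor(im,cv2.COLOR_BGR2HSV)
m=((hsv[...,1]<55)&(hsv[...,2]>70)).astype(np.uint8)
m[:, :int(q[0])-40]=0;m[:, int(q[0])+40:]=0;m[:int(q[1])-30]=0;m[int(b[1])+10:]=0
for v in range(int(q[1])-14,int(b[1])+6,4):
    c=np.where(m[v])[0];print(v,(c.min(),c.max(),len(c)) if len(c) else None,end="; ")
E
```

```text
14.65 [-0.177  0.642  1.923  0.     0.577 -0.246] [-33.74443029   1.54819321] [-3.75674972  0.46848014  5.38643457] [0.01455275 0.24272562 0.08845652] [-1.000e-02 -5.712e+01 -1.540e+01  9.000e-02 -6.600e-01  1.000e-02]
[318.97317305 223.63642413] [320.00531167 256.76046454]
209 None; 213 (np.int64(293), np.int64(300), 7); 217 (np.int64(302), np.int64(307), 6); 221 None; 225 (np.int64(283), np.int64(288), 6); 229 (np.int64(283), np.int64(287), 5); 233 (np.int64(314), np.int64(318), 5); 237 (np.int64(314), np.int64(344), 9); 241 (np.int64(314), np.int64(321), 8); 245 (np.int64(315), np.int64(322), 8); 249 (np.int64(315), np.int64(351), 13); 253 (np.int64(318), np.int64(351), 8); 257 None; 261 None;
```

```bash
cat > tilt.py <<'E'
from h import *
import sys
im=cv2.imread(sys.argv[1]);x=float(sys.argv[2]);y=float(sys.argv[3])
g=cv2.GaussianBlur(im,(0,0),.7).astype(float)
for v in range(222,256,3):print(v,im[v,306:334].sum(1))
ang=np.linspace(0,2*np.pi,361)
for z in(12,34,52,72,92):
    P=np.array([proj("scene",[x+12*np.cos(a),y+12*np.sin(a),z]) for a in ang]);print(z,"L",P[P[:,0].argmin()].round(1),"R",P[P[:,0].argmax()].round(1))
E
python3 tilt.py pics/s7.png 565 -27.5
```

```text
222 [179  76  89  81  87  79 100 117  81  85  95 106 152 163 130  98  86  65
  88  95 101 115 138 133 134 104  71  75]
225 [280  60  67  81  74  74  80  79  81  81 122 144  92  79  95  91  82  82
  86  96  88  90  83  90  92  84  96 113]
228 [596 590 497 339 154  70  64  73  78 101 148 146  69  61  58  73  68  78
  78  68  81  89  83  89 166 231 194 167]
231 [407 452 535 585 593 596 564 410 207 158 104  81  80  66  66  71  76  79
  78  70  65  89 159 220 212 187 209 223]
234 [149 149 144 130 146 157 247 302 252 272 278 282 276 236 170  97  70  63
  62  59  64  92 167 214 192 172 150 154]
237 [115 118 116 120 137 132 132 179 242 269 280 282 284 293 286 228  49  28
  43  46  67  71  72  62  43  28  27  43]
240 [ 94 108 114 105 107 116 115 156 208 263 279 279 281 288 295 252  74  20
   4  30  66  38  35  39  34  26  23  44]
243 [ 99  88 101 103 102 100  95  93 168 254 268 277 285 286 287 266 166  36
  33  51  46  52  36  50  24  32  32  50]
246 [106 104 109 108  89  89 113  96 137 226 265 276 285 275 290 290 247  23
  39  47  41  37  45  22  32  19  42  31]
249 [231 230 227 203 180 210 205 126 129 206 264 276 287 283 282 289 261 118
  44  17  58  52  32  45  18  10  30  30]
252 [228 223 224 227 213 210 213 204 193 201 229 272 273 276 286 292 287 220
  11  39  59  25  25  37  38  30  52  13]
255 [209 225 226 228 229 227 227 222 223 212 210 211 203 174 201 233 265 246
 100  29  36  56  30  39  27  26  33  35]
12 L [313.9 257.1] R [326.9 257. ]
34 L [313.5 248.4] R [326.7 248.2]
52 L [313.2 241. ] R [326.5 240.8]
72 L [312.9 232.6] R [326.4 232.4]
92 L [312.5 224. ] R [326.2 223.8]
```

The edge slope in the scene picture shows the bar leaning slightly forward (about 0.09 rad), because its foot drags on the base. I'll back off, re-grip it from above to right it, and wedge it while gripped with the foot just clear.

>>> move_arm([
  [[-0.4,0,0],[0,0,0],0],
  [[-0.6,0,0],[0,0,0],0],
  [[0,0,3.5],[0,0,0],0.2],
  [[0,0,4],[0,0,0],0.5],
  [[0,0,3.1],[0,0,0],0.6],
  [[0,0,0],[0,0,0],0.6],
  [[1.6,0.1,0],[0,0,0],0.6],
  [[1.66,0.11,0],[0,0,0],0.6],
  [[0,0,0],[0,0,0],0.6],
  [[0,0,0],[0,0,0],0.6],
])

```text
t: 15.7
eef_pos: [564.2, -27.8, 132.0]
tcp_rot: [-3.14, -0.0, 1.64]
ft_force: [-0.1, 0.6, -0.2]
opening: 0.584
grip_force: 0.0
```

```bash
python3 - <<'E'
from h import *
from m2 import W,G
s=state();print(s["t"],s["eef_pos"],G(s["eef_pos"][:2]),s["opening"])
c=camera_info("wrist");w=read_camera("wrist");cv2.imwrite("pics/w8.png",w)
sc=read_camera("scene");cv2.imwrite("pics/s8.png",sc)
for z in(12,92):print(z,proj("wrist",[565,-27.5,z],c),proj("scene",[565,-27.5,z]))
# low-saturation bar in wrist
hsv=cv2.cvtColor(w,cv2.COLOR_BGR2HSV)
for v in range(212,300,6):
    r=np.where((hsv[v,280:380,1]<70)&(hsv[v,280:380,2]>60))[0]+280
    print(v,(r.min(),r.max(),len(r)) if len(r) else None,end=";")
print()
g=sc.astype(int).sum(2)
for v in range(214,257,3):print(v,g[v,304:334])
E
```

```text
15.7 [564.1738938  -27.78922416 132.00607955] [-11.89148315   2.16408174] 0.5837189158217372
12 [323.41170894 225.65543038] [320.38881957 257.01527086]
92 [324.37869279 260.21346375] [319.37695512 223.88718878]
212 None;218 (np.int64(305), np.int64(331), 27);224 (np.int64(302), np.int64(334), 33);230 (np.int64(292), np.int64(336), 37);236 (np.int64(301), np.int64(339), 39);242 (np.int64(302), np.int64(341), 40);248 (np.int64(301), np.int64(344), 44);254 (np.int64(301), np.int64(346), 46);260 (np.int64(301), np.int64(347), 47);266 (np.int64(302), np.int64(345), 44);272 (np.int64(305), np.int64(343), 39);278 (np.int64(311), np.int64(337), 27);284 None;290 None;296 None;
214 [404 418 429 441 428 416 414 421 415 416 424 410 406 401 394 388 393 421
 420 429 434 446 439 427 352  44  18  20  27  75]
217 [584 590 580 548 526 458 430 439 423 418 427 427 414 427 430 428 438 445
 455 452 443 422 415 410 355 180 258 354 369 390]
220 [587 584 577 581 576 584 580 590 569 534 492 433 438 427 424 424 425 444
 454 463 463 457 436 407 400 402 404 410 415 405]
223 [574 577 583 583 587 587 589 582 572 5
[... 781 characters left out ...]
322 313 303 302
 302 293 287 279 266 218 146 151 147 152 193 233]
244 [107 122 112 110 112 113 115 112 105  95 177 280 317 317 317 319 309 306
 298 298 287 281 272 216 130 140 135 145 145 139]
247 [208 203 191 150 117 131 118 109 113 109 156 255 306 317 317 320 311 313
 304 294 294 284 269 229 142 124 132 140 142 132]
250 [220 225 207 213 215 217 241 304 380 424 411 257 303 310 315 311 312 304
 291 288 286 281 274 235 151 112 100 106  91  89]
253 [229 229 218 224 225 227 228 217 216 213 206 222 239 267 275 312 303 305
 301 298 292 273 274 258 180 102  88  85 105 103]
256 [131 140 147 178 210 223 222 227 230 224 229 222 225 215 211 215 225 233
 258 275 285 291 266 257 282 324 279 214 138 137]
```

>>> move_arm([
  [[0,0,-3],[0,0,0],0.6],
  [[0,0,-3],[0,0,0],0.6],
  [[0,0,-2.4],[0,0,0],0.6],
  [[0,0,-0.7],[0,0,0],0.5],
  [[0,0,0],[0,0,0],0.4],
  [[0,0,0],[0,0,0],0.3],
  [[0,0,0],[0,0,0],0.1],
  [[0,0,0],[0,0,0],0.1],
  [[0,0,0],[0,0,0],0.1],
  [[0,0,0],[0,0,0],0.1],
])

```text
t: 16.8
eef_pos: [563.8, -27.9, 42.5]
tcp_rot: [-3.139, -0.0, 1.64]
ft_force: [-5.6, -1.6, 3.9]
opening: 0.251
grip_force: 29.9
```

>>> move_arm([
  [[0,0,0.05],[0,0,0],0.1],
  [[0,0,0],[0,0,0],0.1],
  [[0,0,0],[0,0,0],0.1],
])

```text
t: 17.1
eef_pos: [563.9, -27.8, 42.6]
tcp_rot: [-3.139, -0.0, 1.64]
ft_force: [-6.5, -1.7, 0.4]
opening: 0.246
grip_force: 29.9
```

>>> move_arm([
  [[0,0,0.05],[0,0,0],0.1],
  [[0,0,0],[0,0,0],0.1],
  [[0,0,0],[0,0,0],0.1],
])

```text
t: 17.4
eef_pos: [563.9, -27.8, 42.6]
tcp_rot: [-3.139, -0.0, 1.64]
ft_force: [-5.6, -1.8, -5.2]
opening: 0.247
grip_force: 29.9
```

>>> move_arm([
  [[0.08,0,-0.03],[0,0,0],0.1],
  [[0,0,0],[0,0,0],0.1],
  [[0,0,0],[0,0,0],0.1],
])

```text
t: 17.7
eef_pos: [564.0, -27.8, 42.6]
tcp_rot: [-3.138, -0.001, 1.64]
ft_force: [-9.6, -2.6, 1.4]
opening: 0.251
grip_force: 29.9
```

>>> move_arm([
  [[0,0,0],[0,0,0],0.1],
  [[0,0,0],[0,0,0],0.1],
  [[0,0,0],[0,0,0],0.32],
  [[0,0,0],[0,0,0],0.4],
  [[0,0,0],[0,0,0],0.5],
  [[0,0,0],[0,0,0],0.5],
])

```text
t: 18.3
eef_pos: [566.4, -27.9, 43.0]
tcp_rot: [3.14, 0.0, 1.64]
ft_force: [-1.2, 0.3, -0.7]
opening: 0.482
grip_force: 0.0
```

>>> move_arm([
  [[0,0,1],[0,0,0],0.5],
  [[0,0,3],[0,0,0],0.5],
  [[0,0,4],[0,0,0],0.5],
  [[0,0,1],[0,0,0],0.5],
  [[0,0,0],[0,0,0],0.5],
  [[0,0,0],[0,0,0],0.5],
])

```text
t: 18.9
eef_pos: [565.5, -27.8, 132.3]
tcp_rot: [-3.141, -0.0, 1.64]
ft_force: [-0.3, 1.4, -0.7]
opening: 0.499
grip_force: 0.0
```

```bash
python3 - <<'E'
from h import *
from m2 import W,G
s=state();print(s["t"],s["eef_pos"],G(s["eef_pos"][:2]),s["opening"],s["ft_force"])
c=camera_info("wrist");w=read_camera("wrist");cv2.imwrite("pics/w9.png",w)
for z in(12,34,92):print(z,proj("wrist",[564,-27.5,z],c))
hsv=cv2.cvtColor(w,cv2.COLOR_BGR2HSV)
for v in range(212,300,6):
    r=np.where((hsv[v,295:380,1]<70)&(hsv[v,295:380,2]>60))[0]+295
    print(v,(r.min(),r.max(),(r.min()+r.max())/2) if len(r) else None,end=";")
for n in (12,92):
  a=np.linspace(0,6.28,181);P=np.array([proj("wrist",[564+12*np.cos(t),-27.5+12*np.sin(t),n],c) for t in a]);print(n,P.min(0),P.max(0))
E
```

```text
18.9 [565.47015945 -27.80623371 132.2541894 ] [-10.5996522   2.0556071] 0.49881065583135803 [-0.2905976   1.38537502 -0.67709877]
12 [319.9509337  225.28771609]
34 [319.93477731 232.83725762]
92 [319.87729007 259.7220432 ]
212 None;218 (np.int64(303), np.int64(330), np.float64(316.5));224 (np.int64(295), np.int64(374), np.float64(334.5));230 (np.int64(300), np.int64(334), np.float64(317.0));236 (np.int64(299), np.int64(336), np.float64(317.5));242 (np.int64(298), np.int64(337), np.float64(317.5));248 (np.int64(297), np.int64(339), np.float64(318.0));254 (np.int64(296), np.int64(340), np.float64(318.0));260 (np.int64(295), np.int64(341), np.float64(318.0));266 (np.int64(297), np.int64(340), np.float64(318.5));272 (np.int64(299), np.int64(337), np.float64(318.0));278 (np.int64(306), np.int64(330), np.float64(318.0));284 None;290 None;296 None;12 [302.8746071  208.48368627] [337.02764494 241.77609929]
92 [296.8135061  237.39421157] [342.94187356 281.44092599]
```

The bar now stands vertical: its centre column is 316.5 at the foot and 318 at the top, against 320 at both expected. Now to the cursor grip.

>>> move_arm([
  [[-3.5,1.4,0],[0,0,0],0.5],
  [[-3.5,1.4,0],[0,0,0],0.5],
  [[-2.9,1.3,0],[0,0,0],0.5],
  [[0,0,0],[0,0,0],0.5],
  [[0,0,0],[0,0,0],0.5],
])

```text
t: 19.45
eef_pos: [466.8, 13.2, 132.1]
tcp_rot: [-3.141, -0.0, 1.64]
ft_force: [0.0, -0.3, -0.1]
opening: 0.499
grip_force: 0.0
```

```bash
python3 - <<'E'
from h import *
from m2 import W,G
s=state();print(s["t"],s["eef_pos"],G(s["eef_pos"][:2]),s["opening"])
c=camera_info("wrist");w=read_camera("wrist");cv2.imwrite("pics/w10.png",w)
print([proj("wrist",[466+a,13.2+b,80],c).round(0) for a in(-7,7) for b in(-10,10)])
g=w.astype(int).sum(2);m=(g<130).astype(np.uint8);m[300:]=0
n,l,st,ce=cv2.connectedComponentsWithStats(m)
for i in range(1,n):
    if st[i,4]>150:print(st[i],ce[i].round(1))
t=read_camera("scene")
cv2.imwrite("pics/z10.png",np.hstack([w[150:450,140:540],cv2.resize(t[190:290,270:400],(390,300))]))
E
```

```text
19.45 [466.83350802  13.23548219 132.14812713] [-106.09295841   49.95800701] 0.49885251752342163
[array([307., 270.]), array([309., 235.]), array([332., 272.]), array([335., 237.])]
[   0    0   57   71 1542] [23.3 23.1]
[ 309  225   23   46 1001] [320.  248.2]
[ 342  252  269    9 1736] [468.5 255.6]
[376 263  42  37 953] [391.1 284.9]
[223 264  41  36 910] [248.5 285.8]
[  0 275  19  25 346] [  6.7 288.2]
[626 276  14  24 264] [633.8 288.8]
[  79  279  128   21 2290] [147.6 289.7]
[ 434  279  186   21 2793] [506.8 289.3]
```

View pics/z10.png

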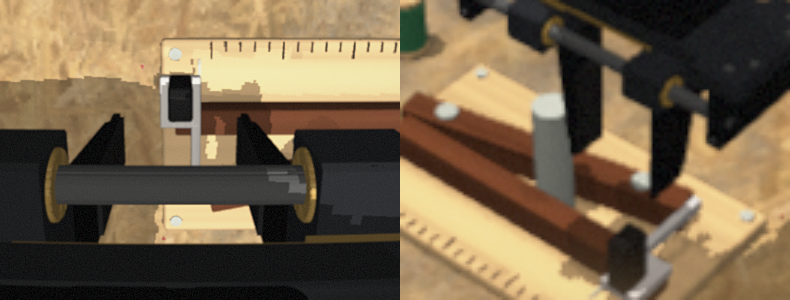

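The grip at wrist (320,248) lines up with the gripper as predicted, and the bar still stands in the slot. I'll descend and pinch.

>>> move_arm([
  [[0,0,-3],[0,0,0],0.5],
  [[0,0,-3],[0,0,0],0.5],
  [[0,0,-1.7],[0,0,0],0.5],
  [[0,0,-0.5],[0,0,0],0.4],
  [[0,0,0],[0,0,0],0.3],
  [[0,0,0],[0,0,0],0.2],
  [[0,0,0],[0,0,0],0.1],
  [[0,0,0],[0,0,0],0.1],
  [[0,0,0],[0,0,0],0.1],
  [[0,0,0],[0,0,0],0.1],
])

```text
t: 20.55
eef_pos: [467.2, 13.1, 51.3]
tcp_rot: [3.14, 0.0, 1.64]
ft_force: [-0.3, -0.3, 7.3]
opening: 0.145
grip_force: 30.0
```

>>> move_arm([
  [[0,0,0.1],[0,0,0],0.1],
  [[0.5,0.035,0],[0,0,0],0.1],
  [[0.5,0.035,0],[0,0,0],0.1],
  [[0.5,0.035,0],[0,0,0],0.1],
  [[0,0,0],[0,0,0],0.1],
])

```text
t: 21.05
eef_pos: [482.7, 14.2, 51.5]
tcp_rot: [3.141, 0.0, 1.64]
ft_force: [1.3, -3.5, -8.3]
opening: 0.149
grip_force: 30.0
```

>>> move_arm([
  [[0.5,0.035,-0.05],[0,0,0],0.1],
  [[0.8,0.055,0],[0,0,0],0.1],
  [[0.8,0.055,0],[0,0,0],0.1],
  [[0.8,0.055,0],[0,0,0],0.1],
  [[0.6,0.04,0],[0,0,0],0.1],
  [[0,0,0],[0,0,0],0.1],
  [[0,0,0],[0,0,0],0.1],
])

```text
t: 21.75
eef_pos: [517.5, 16.7, 51.4]
tcp_rot: [3.14, 0.0, 1.64]
ft_force: [1.5, -0.2, 4.4]
opening: 0.145
grip_force: 30.0
```

```bash
python3 - <<'E'
from h import *
from m2 import W,G
s=state();print(s["t"],s["eef_pos"],G(s["eef_pos"][:2]),s["ft_force"],s["moment"])
E
```

```text
21.75 [517.46134806  16.67858569  51.38981221] [-55.34836562  49.81854017] [ 1.48317271 -0.16225944  4.38665846] [-0.14523756 -0.28744123  0.07326831]
```

>>> move_arm([
  [[0.4,0.03,0],[0,0,0],0.1],
  [[0.4,0.03,0],[0,0,0],0.1],
  [[0.4,0.03,0],[0,0,0],0.1],
  [[0,0,0],[0,0,0],0.1],
])

```text
t: 22.15
eef_pos: [529.5, 17.5, 51.4]
tcp_rot: [3.14, 0.0, 1.64]
ft_force: [1.2, 0.1, 4.9]
opening: 0.149
grip_force: 30.0
```

>>> move_arm([
  [[0.1,0.007,0],[0,0,0],0.1],
  [[0,0,0],[0,0,0],0.1],
])

```text
t: 22.35
eef_pos: [529.9, 17.6, 51.4]
tcp_rot: [3.141, 0.0, 1.64]
ft_force: [-0.2, -1.2, 7.2]
opening: 0.146
grip_force: 30.0
```

>>> move_arm([
  [[0.1,0.007,0],[0,0,0],0.1],
  [[0,0,0],[0,0,0],0.1],
])

```text
t: 22.55
eef_pos: [530.8, 17.6, 51.3]
tcp_rot: [3.141, 0.0, 1.64]
ft_force: [-0.6, 0.6, 5.6]
opening: 0.148
grip_force: 30.0
```

>>> move_arm([
  [[0.1,0.007,0],[0,0,0],0.1],
  [[0,0,0],[0,0,0],0.1],
])

```text
t: 22.75
eef_pos: [531.8, 17.7, 51.4]
tcp_rot: [3.141, 0.0, 1.64]
ft_force: [-1.1, -0.8, 6.7]
opening: 0.147
grip_force: 30.0
```

>>> move_arm([
  [[0.1,0.007,0],[0,0,0],0.1],
  [[0,0,0],[0,0,0],0.1],
])

```text
t: 22.95
eef_pos: [532.8, 17.8, 51.4]
tcp_rot: [3.141, 0.0, 1.64]
ft_force: [-1.3, 0.2, 6.6]
opening: 0.141
grip_force: 30.0
```

>>> move_arm([
  [[0.1,0.007,0],[0,0,0],0.1],
  [[0,0,0],[0,0,0],0.1],
])

```text
t: 23.15
eef_pos: [533.8, 17.9, 51.4]
tcp_rot: [3.141, 0.0, 1.64]
ft_force: [-0.9, 0.1, 5.1]
opening: 0.145
grip_force: 30.0
```

>>> move_arm([
  [[0.1,0.007,0],[0,0,0],0.1],
  [[0,0,0],[0,0,0],0.1],
])

```text
t: 23.35
eef_pos: [534.8, 17.9, 51.4]
tcp_rot: [3.141, 0.0, 1.64]
ft_force: [-0.1, 0.3, 5.4]
opening: 0.144
grip_force: 30.0
```

>>> move_arm([
  [[0.1,0.007,0],[0,0,0],0.1],
  [[0,0,0],[0,0,0],0.1],
])

```text
t: 23.55
eef_pos: [535.6, 18.0, 51.3]
tcp_rot: [-3.141, -0.0, 1.64]
ft_force: [-2.0, -1.2, 6.7]
opening: 0.143
grip_force: 30.0
```

>>> move_arm([
  [[0.06,0.004,0],[0,0,0],0.1],
  [[0,0,0],[0,0,0],0.1],
])

```text
t: 23.75
eef_pos: [535.7, 18.0, 51.4]
tcp_rot: [-3.14, -0.0, 1.64]
ft_force: [-4.6, -0.1, 8.8]
opening: 0.142
grip_force: 30.0
```

Contact: the tool stopped advancing and the force rose to 4.6 N, so the bar is holding. I'll dwell, release and rise.

>>> move_arm([
  [[0,0,0],[0,0,0],0.1],
  [[0,0,0],[0,0,0],0.1],
  [[0,0,0],[0,0,0],0.25],
  [[0,0,0],[0,0,0],0.35],
  [[0,0,0],[0,0,0],0.4],
  [[0,0,0],[0,0,0],0.4],
])

```text
t: 24.35
eef_pos: [536.4, 18.0, 51.0]
tcp_rot: [-3.141, -0.0, 1.64]
ft_force: [1.1, -0.3, -0.1]
opening: 0.386
grip_force: 0.0
```

>>> move_arm([
  [[0,0,1],[0,0,0],0.4],
  [[0,0,3],[0,0,0],0.4],
  [[0,0,4],[0,0,0],0.4],
  [[0,0,4],[0,0,0],0.4],
  [[-4,0,0],[0,0,0],0.4],
  [[-4,0,0],[0,0,0],0.4],
  [[0,0,0],[0,0,0],0.4],
  [[0,0,0],[0,0,0],0.4],
  [[0,0,0],[0,0,0],0.4],
])

```text
t: 25.25
eef_pos: [457.5, 17.9, 171.6]
tcp_rot: [3.14, 0.0, 1.64]
ft_force: [0.0, 0.4, -0.4]
opening: 0.397
grip_force: 0.0
```

```bash
python3 - <<'E'
from h import *
from m2 import W,G
s=state();print(s["t"],s["eef_pos"],s["opening"],s["ft_force"])
c=camera_info("wrist");w=read_camera("wrist");cv2.imwrite("pics/w11.png",w)
sc=read_camera("scene");cv2.imwrite("pics/s11.png",sc)
P={z:proj("wrist",[563.3,-27.7,z],c).round(1) for z in(12,34,92)};print(P)
hsv=cv2.cvtColor(w,cv2.COLOR_BGR2HSV);x0=int(P[34][0])
for v in range(int(P[12][1])-16,int(P[92][1])+30,6):
    if v<480:
        r=np.where((hsv[v,x0-70:x0+50,1]<75)&(hsv[v,x0-70:x0+50,2]>60))[0]
        print(v,''.join('#' if i in r else '.' for i in range(0,120,2)))
print(x0-70,"blade face pred",[proj("wrist",[*W(-24.7,y),45],c).round(1) for y in(20,10,3)],"grip top pred",proj("wrist",[535.8,18,80],c))
E
```

```text
25.25 [457.48538981  17.92957283 171.6499002 ] 0.39714125218618657 [ 0.01301926  0.35471959 -0.35868561]
{12: array([444.9, 277.1]), 34: array([452.9, 286.7]), 92: array([479.5, 319.1])}
261 .............##################.............................
267 .........................######.............................
273 .........................##############.....................
279 .....###########........#.#####..#######.#..................
285 ............................................................
291 ..........#..##.............................................
297 ............................................................
303 ............................................................
309 ............................................................
315 ............................................................
321 .....###############........................................
327 .##.#.#.###.#...####........................................
333 ###.################........................................
339 ####################........................................
345 ####################..............#.........................
382 blade face pred [array([443.4, 269.9]), array([442.4, 282.6]), array([441.7, 291.3])] grip top pred [443.06432011 243.81582416]
```

Views are used up, so I'll move the arm aside and check numerically from the top and scene cameras.

>>> move_arm([
  [[0,-4.5,2],[0,0,0],0.4],
  [[0,-4.5,2],[0,0,0],0.4],
  [[0,-4.5,2],[0,0,0],0.4],
  [[0,-4.5,0],[0,0,0],0.4],
  [[0,-4.5,0],[0,0,0],0.4],
  [[0,-4.5,0],[0,0,0],0.4],
  [[0,-4.5,0],[0,0,0],0.4],
  [[-1,-4.5,0],[0,0,0],0.4],
  [[-1,-4.5,0],[0,0,0],0.4],
  [[0,0,0],[0,0,0],0.4],
])

```text
t: 26.35
eef_pos: [435.5, -391.8, 230.1]
tcp_rot: [-3.141, 0.0, 1.636]
ft_force: [-0.5, 0.2, -0.5]
opening: 0.401
grip_force: 0.0
```

```bash
python3 - <<'E'
from h import *
from m import G as GT
s=state();print(s["t"],s["eef_pos"])
t=read_camera("top");cv2.imwrite("pics/t12.png",t);sc=read_camera("scene");cv2.imwrite("pics/s12.png",sc)
hsv=cv2.cvtColor(t,cv2.COLOR_BGR2HSV)
m=((hsv[...,1]<60)&(hsv[...,2]>120)).astype(np.uint8);m[:, :300]=0;m[:,380:]=0;m[:150]=0;m[285:]=0
n,l,st,ce=cv2.connectedComponentsWithStats(m)
for i in range(1,n):
    if st[i,4]>8:print(st[i],ce[i].round(1))
print("pred top of bar",proj("top",[563.3,-27.7,92]),"foot",proj("top",[563.3,-27.7,12]),"blade face",proj("top",[550.5,-28,45]),"px/12mm",proj("top",[551.3,-27.7,92]))
for v in range(214,244,2):print(v,t[v,318:360].astype(int).sum(1))
g=sc.astype(int).sum(2)
for v in range(217,257,5):print(v,g[v,304:334])
E
```

```text
26.35 [ 435.46336235 -391.83214089  230.12501133]
[370 150   5   5  18] [371.7 151.9]
[300 154   3   5  13] [300.8 156. ]
[335 164   8   8  55] [338.4 167.3]
[334 209  14  15 164] [340.7 216.2]
[304 226  56  18 325] [329.1 232.5]
[355 240   8   9  58] [358.7 244.1]
[377 272   3   5  10] [378.4 273.8]
[305 276   5   5  20] [306.8 277.8]
pred top of bar [341.06901872 215.6172585 ] foot [339.23506043 220.50181161] blade face [340.03575242 225.94710723] px/12mm [340.98083547 222.88294555]
214 [556 548 528 544 314 264 280 284 293 288 278 262 262 263 223 379 397 663
 632 642 627 628 628 630 630 626 635 632 652 657 252 245 270 274 274 272
 270 263 230 483 532 517]
216 [554 555 524 543 426 261 283 285 290 272 270 260 261 263 242 334 600 649
 633 643 631 628 631 632 630 627 637 635 641 690 318 247 267 276 275 273
 276 269 269 243 546 524]
218 [558 556 522 539 434 257 282 275 271 277 272 269 261 266 244 248 357 669
 644 645 634 634 632 634 640 630 637 637 656 664 207 193 273 272 272 280
 270 271 265 254 491 534]
220 [561 555 525 530 566 258 279 278 273 273 271 266 262 262 265 237 248 501
 666 
[... 2345 characters left out ...]
636 634 636 630
 637 635 612 495 343 423 446 455 469 483 477 467]
232 [223 226 240 283 376 436 472 549 592 549 390 317 320 325 323 311 291 288
 297 285 287 278 342 495 582 577 582 592 592 595]
237 [222 216 199 206 208 210 214 215 220 228 263 302 322 313 319 305 302 304
 295 293 285 276 302 442 566 570 571 577 580 583]
242 [108 114 112 116 108 118 116 107 125 133 226 304 314 317 311 314 303 298
 299 284 289 277 260 258 227 233 223 227 261 446]
247 [226 216 203 149 121 116 113 114 114  99  94 130 197 237 288 309 303 293
 295 298 283 280 282 327 407 452 433 387 336 290]
252 [241 242 247 214 106  94  99 101  95  91  83  99  85  63  43  52 274 508
 648 687 656 513 349 286 247 182 117 101 108  97]
```

```bash
python3 -c "
from cell import *
print(env.job_done())"
```

```text
the job is handed in; nothing more can be done
None
```

The bar is wedged upright in the slot (firm at about 10 N), the cursor's blade was run up to touch it, and the job is handed in at about 26 s; the hand-in gave no verdict, and the last camera check put the blade gap at about 1 mm, give or take 1 mm.

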